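Tighten the paint tin clamp until the wrench trips

TASK

Two tin clamps stand on the paint-mixing bench, each with a break-over click wrench already sitting on its screw. Tighten the clamp that holds the BLUE tin: swing its wrench handle clockwise (seen from above) until the screw is fully tight and the wrench's knuckle then trips, leaving the handle bent about 20 degrees at the knuckle, and let go. Do not force the knuckle on towards its stop, and leave the wrench of the red tin's clamp where it is.

Things in the scene. Friction and masses are not known exactly. Their poses are not given: they have to be found in the camera images.
- blue_grip (a point): Middle of the black grip (92 long, 24 wide, 24 mm high) of the wrench on the clamp of the blue tin (86 mm wide, blue lid). Wrench level, centre line 178 mm above the table, free above; the grey clamp below reaches 155 mm. Site x: along the handle, outwards; z up. On -x of the point lie the knuckle's upright pin, 125 mm away, and, with the wrench straight, the upright screw axis, 170 mm away.
- blue_screw (a joint): Turn of the blue tin's clamp screw, with the whole wrench, about the upright screw axis, rad; grows clockwise seen from above. Starts between 0.15 and 0.45; firm stop at 0.9, where the screw is tight. Turning it takes about 3 N at the grip; it stays where it is left.
- blue_knuckle (a joint): Bend of the handle about the knuckle's upright pin, rad; 0 = straight, as at the start; grows as the handle swings on clockwise seen from above. Rigid until the screw is tight and the sideways pull at the grip reaches about 13 N; then it trips, folding at about that steady force, and stays bent where it is left. End stop at 0.8.
- red_grip (a point): Middle of the black grip of the identical wrench on the other clamp, which holds a red tin with a red lid; axes and heights as for blue_grip. To be left alone. Either clamp may stand on the left or on the right; both frames are fixed to the bench (base 130 x 170 mm).

How it is judged:
By the outcome, as a careful person would: the job done as asked, in the order asked, and still so for the second after the job is handed in, with the robot touching nothing.
It also fails if it takes over 37 s, if anything falls off the work surface, if the arm or the gripper's body presses on something with over 40 N, if the wrist force passes 120 N, or if a joint passes its speed limit or range.

ROBOT

A 6-joint arm with a two-finger parallel gripper is mounted at the origin on the work surface. World frame = base frame: x ahead of the robot, y to its left, z up, the work surface at z = 0. Lengths are in m, angles in rad, forces in N, time in s.
With the tool pointing down it reaches from about 0.35 to 0.85 m from the base axis. Payload 8.1 kg.
Tool frame: the origin (TCP) lies at the very end of the fingers, on their centre line; the grasp point (between the pads) lies 19 mm behind it (robot.pinch_z is the distance from the TCP to the grasp point, in m); x points along the fingers, z is the direction in which the jaws open and shut, and the axes are right-handed (so a half turn about x gives the same grasp; the last joint's range is limited). The gripper opens to 93 mm and grips with 3 to 60 N. Pads are 15 mm wide; open, the fingers measure 128 mm over their backs; the gripper's body (75 mm by 188 mm) begins 65 mm behind the grasp point.
Start: joints at [1.224, 0.13, 1.488, -0, 1.523, -0.085], TCP at [0.155, 0.58, 0.219] pointing down, gripper open.
Joint ranges: [-2.96, 2.96], [-0.89, 2.26], [0.02, 2.5], [-1.34, 4.48], [0, 2.73], [-2.66, 2.66]. Speed limits (rad/s): [2.39, 2.39, 2.79, 3.14, 3.14, 3.14].

INTERFACE

Orientations are given as a rotation vector (axis times angle).
In Python, from plant import robot, optics, ticket gives the robot as it stands.
- The arm moves only by the tool jog_arm, never from a script. Its argument "targets" is a list of rows, each a list of 7 numbers: the shift along the tool's x, y, z in cm, then the turn, a rotation vector about the tool's x, y, z in degrees, then the closure, from 0 (fully open) to 1 (shut). In form: [[dx, dy, dz, ax, ay, az, grip], ...]. A call has 1 to 5 rows; each row is the pose to reach, as a shift and turn from the pose measured when the call began, along the tool's axes at that moment; what a row does not reach only later rows make up. A row lasts 1/8 s, in which the tool goes at most 62.5 mm and 10.7 degrees, less where a joint would pass 70% of its speed; a pose out of reach is approached as far as the arm can. A call with a gripper value outside its range is refused whole. The fingers move at their own pace and stop on an object; "squeeze" is the grip in N (left out, the last holds). Time passes only in rows, so rows that repeat a pose let the fingers close. It gives the time, the measured TCP pose, the force and the opening at its end, in the units of the state.
- robot.read_state(): the state, without advancing time (a new reading comes with each control period).
- optics.read_camera(name): name is "scene" or "top" or "wrist"; returns a dict with "frame" (480x640x3 uint8, red, green, blue), "vertical_fov" (degrees; the focal length in pixels is half the picture's height over the tangent of half this angle, whatever the lens; pixels are square), "cx", "cy" (the principal point, pixels), "k1" (the pictures are not rectified: a ray, as slopes to the right and down, at radius r is drawn at 1 + k1 r^2 times it, then the intrinsics apply), "R" (3x3) and "t" (3): a world point X has camera coordinates R X + t. Camera axes: x right, y down, z forward; pixel columns grow to the right and rows downward; lengths in m; the calibration is good to about 2 mm. A picture is of the moment at which its call begins. There is no depth.
- ticket.close_job(): hands the job in, once; it reports no verdict.
The state is a dict: "t": time; "q": joint angles; "dq": joint speeds; "joint_torque": joint torques, N m; "tool_pos": TCP position; "orientation": TCP orientation; "force": force on the tool from outside, world axes, zero at the start; "wrist_torque": the same for the moment, N m; "opening": finger opening in m.
Only numpy, scipy, OpenCV 4.12 (cv2) and the standard library are available. Lean on these libraries where they do the work, as an engineer would, in place of code of your own. Each camera call takes 0.05 s, during which the arm holds its last target.

## Working session

There is one attempt and no reset: what is moved stays moved. The work goes in short steps, Python scripts to look and compute and a tool call to move; the robot and the scene stay as the last step left them, time stands still between calls to the robot, and variables do not carry over. Pictures are saved under pics/ and viewed, and the job is handed in when it is done.

Besides the shell and the picture viewer there is one more tool, called after "Emit:" by a JSON object that holds its "fn" and its "kwargs". jog_arm: Moves the arm, as the interface text tells. Its arguments: {"type":"object","properties":{"targets":{"type":"array"},"squeeze":{"type":"number"}},"required":["targets"]}

```bash
mkdir -p pics; ls; python3 - <<'E'
from plant import robot, optics, ticket
import cv2, json
s=robot.read_state(); print({k:(v if isinstance(v,float) else [round(float(x),4) for x in __import__('numpy').ravel(v)]) for k,v in s.items()})
for n in ["scene","top"]:
    c=optics.read_camera(n); cv2.imwrite(f"pics/{n}0.png",c["frame"][:,:,::-1]); print(n,{k:v for k,v in c.items() if k!="frame"})
E
```

```text
pics
{'t': 0.0, 'q': [1.2236, 0.1311, 1.4892, 0.0, 1.523, -0.0854], 'dq': [-0.0005, -0.0009, -0.0018, -0.0008, -0.0016, 0.0006], 'joint_torque': [-0.0031, -55.9847, -49.1747, 0.0766, 0.0358, -0.0001], 'tool_pos': [0.1551, 0.5791, 0.2176], 'orientation': [-1.0152, 1.3233, 1.0137], 'force': [-0.0819, -0.0091, 0.5737], 'wrist_torque': [-0.0659, -0.0416, 0.0382], 'opening': 0.0932323012045397}
scene {'vertical_fov': 43.88730350281279, 'cx': 305.05949671265535, 'cy': 235.53524147157322, 'k1': -0.11476610160103604, 'R': array([[-0.74686706,  0.664845  , -0.0130662 ],
       [ 0.57348363,  0.63403924, -0.51875888],
       [-0.33660976, -0.39493717, -0.85482074]]), 't': array([ 0.35440647, -0.22374832,  1.33335117])}
top {'vertical_fov': 49.87571416672677, 'cx': 319.5998732221322, 'cy': 242.84787224882288, 'k1': 0.012688040176886413, 'R': array([[ 0.01067069, -0.9998922 ,  0.01008627],
       [-0.99229138, -0.01183395, -0.12336034],
       [ 0.1234664 , -0.00869218, -0.99231068]]), 't': array([0.02420891, 0.54379979, 0.87645986])}
```

View pics/scene0.png

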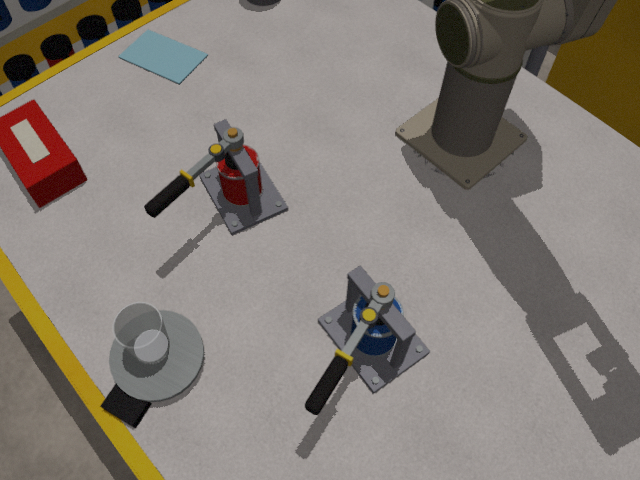

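View pics/top0.png

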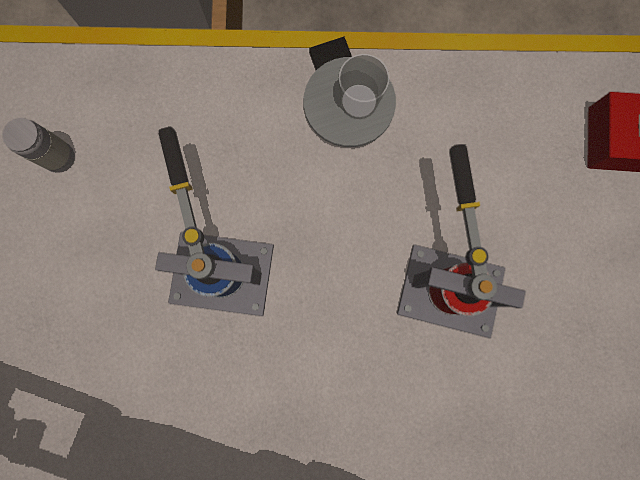

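The blue clamp is on the left (+y) in the top view: its screw is at about (199,265), the knuckle at (191,236), and the grip runs from (167,128) to (179,185). The red clamp is on the right. I'll enlarge the blue wrench.

```bash
python3 - <<'E'
import cv2
a=cv2.imread("pics/top0.png"); cv2.imwrite("pics/top0c.png",cv2.resize(a[115:295,120:280],None,fx=3.3,fy=3.3,interpolation=cv2.INTER_CUBIC))
a=cv2.imread("pics/scene0.png"); cv2.imwrite("pics/scene0c.png",cv2.resize(a[270:420,290:420],None,fx=4,fy=4,interpolation=cv2.INTER_CUBIC))
E
```

```text
(no output)
```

View pics/top0c.png

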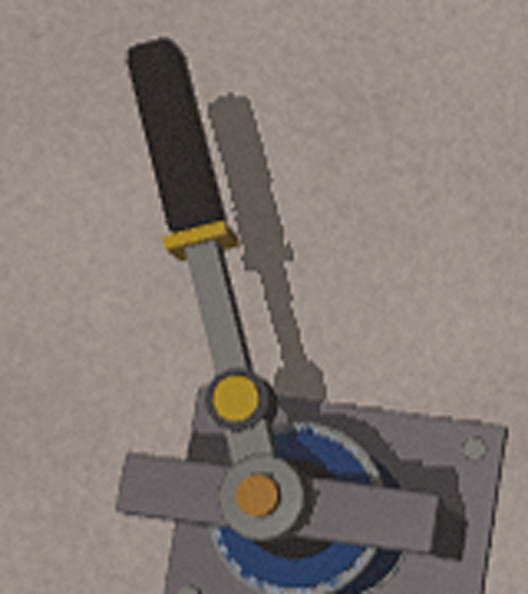

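View pics/scene0c.png

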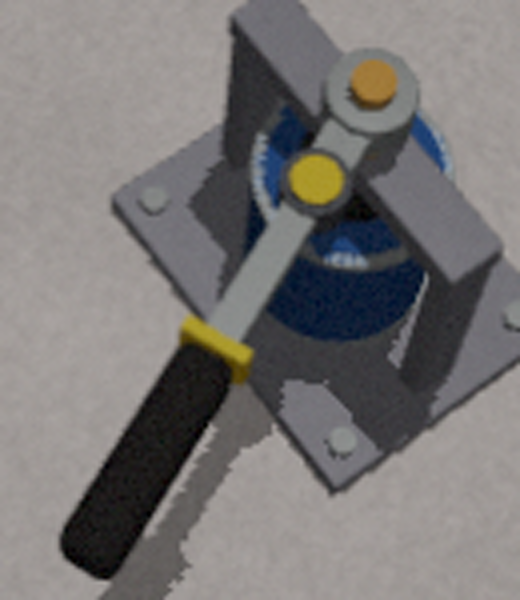

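```bash
cat > h.py <<'E'
import numpy as np, cv2
from scipy.optimize import least_squares
from scipy.spatial.transform import Rotation as Rot
def ray(c,p):
    f=240/np.tan(np.radians(c["vertical_fov"])/2)
    K=np.array([[f,0,c["cx"]],[0,f,c["cy"]],[0,0,1]])
    u=cv2.undistortPoints(np.array([[p]],float),K,np.array([c["k1"],0,0,0.]))[0,0]
    d=c["R"].T@np.array([u[0],u[1],1]); o=-c["R"].T@c["t"]
    return o,d/np.linalg.norm(d)
def atz(c,p,z):
    o,d=ray(c,p); return o+d*(z-o[2])/d[2]
def tri(cs,ps):
    A=0;b=0
    for c,p in zip(cs,ps):
        o,d=ray(c,p); M=np.eye(3)-np.outer(d,d); A=A+M; b=b+M@o
    return np.linalg.solve(A,b)
def proj(c,X):
    f=240/np.tan(np.radians(c["vertical_fov"])/2)
    x=c["R"]@X+c["t"]; u=x[:2]/x[2]; u=u*(1+c["k1"]*u@u); return u*f+[c["cx"],c["cy"]]
E
python3 - <<'E'
from h import *
from plant import robot, optics
T=optics.read_camera("top");S=optics.read_camera("scene")
P={}
for n,a,b in [("far",(167.6,128.6),(312,411)),("near",(179.1,183.5),(342.5,361)),("knuckle",(191.5,235.6),(369,315)),("screw",(197.9,265),(383.5,290.75))]:
    x=tri([T,S],[a,b]); z=x[2]; P[n]=x
    print(n,x.round(4),"top@z.19",atz(T,a,.19).round(4),"scene@.19",atz(S,b,.19).round(4))
s=robot.read_state(); R=Rot.from_rotvec(s["orientation"]).as_matrix(); print(R.round(3)); print(robot.pinch_z, [a for a in dir(robot) if a[0]!='_'],s['t'])
E
```

```text
far [0.6958 0.2647 0.1789] top@z.19 [0.693  0.2603 0.19  ] scene@.19 [0.6967 0.268  0.19  ]
near [0.6117 0.2415 0.1823] top@z.19 [0.6096 0.2396 0.19  ] scene@.19 [0.614 0.243 0.19 ]
knuckle [0.533  0.2175 0.1902] top@z.19 [0.5324 0.2183 0.19  ] scene@.19 [0.5336 0.2169 0.19  ]
screw [0.4898 0.2052 0.1962] top@z.19 [0.4897 0.2073 0.19  ] scene@.19 [0.4879 0.2029 0.19  ]
[[-0.    -0.966  0.259]
 [-0.001  0.259  0.966]
 [-1.     0.    -0.001]]
0.0188 ['IKError', 'pinch_z', 'read_state'] 0.2
```

```bash
python3 - <<'E'
from h import *
from plant import robot, optics
T=optics.read_camera("top");S=optics.read_camera("scene")
print("cyl base",atz(T,(57,150),0).round(3)); 
for z in (.05,.08,.1,.12,.15,.18): print(z,"cyl top",atz(T,(21,136),z).round(3))
print("cup base T",atz(T,(358,102),.02).round(3),"S",atz(S,(151,347),.02).round(3))
print("cup rim",tri([T,S],[(362,78),(138,328)]).round(3))
s=robot.read_state(); R=Rot.from_rotvec(s["orientation"]).as_matrix(); p=s["tool_pos"]
tgt=np.array([.6537,.2531,.25]); print((R.T@(tgt-p)*100).round(2), s["t"])
E
```

```text
cyl base [0.715 0.519 0.   ]
0.05 cyl top [0.724 0.557 0.05 ]
0.08 cyl top [0.714 0.54  0.08 ]
0.1 cyl top [0.708 0.528 0.1  ]
0.12 cyl top [0.701 0.516 0.12 ]
0.15 cyl top [0.691 0.499 0.15 ]
0.18 cyl top [0.681 0.481 0.18 ]
cup base T [ 0.809 -0.038  0.02 ] S [ 0.807 -0.044  0.02 ]
cup rim [ 0.808 -0.036  0.123]
[ -3.16 -56.6  -18.62] 0.3
```

Emit:
{"fn": "jog_arm", "kwargs": {"targets": [[-3,-5.6,-1.8,0,0,0,0.3],[-3,-11.3,-3.7,0,0,0,0.3],[-3,-17,-5.6,0,0,0,0.3],[-3,-22.6,-7.4,0,0,0,0.3],[-3,-28.3,-9.3,0,0,0,0.3]], "squeeze": 20}}

```text
t: 0.92
tool_pos: [0.4059, 0.4151, 0.2485]
orientation: [-1.014, 1.322, 1.014]
force: [0.5, 0.9, -0.1]
opening: 0.0652
```

Emit:
{"fn": "jog_arm", "kwargs": {"targets": [[0,-5.6,-1.8,-6,0,0,0.3],[0,-11.3,-3.7,-12,0,0,0.3],[0,-17,-5.6,-18,0,0,0.3],[0,-22.6,-7.4,-25,0,0,0.3],[0,-28.3,-9.3,-31,0,0,0.3]]}}

```text
t: 1.55
tool_pos: [0.6566, 0.2509, 0.2485]
orientation: [-1.415, 1.062, 1.415]
force: [-0.1, 0.7, 0.4]
opening: 0.0651
```

```bash
cat >> h.py <<'E'
def err(robot,tgt,heading):
    """shift (cm, tool axes) to tgt and turn (deg rotvec tool) so tool x is down and tool z heading is given (deg)"""
    s=robot.read_state(); R=Rot.from_rotvec(s["orientation"]).as_matrix(); p=np.array(s["tool_pos"])
    h=np.radians(heading); z=np.array([np.cos(h),np.sin(h),0]); x=np.array([0,0,-1.]); y=np.cross(z,x)
    G=np.column_stack([x,y,z])
    return (R.T@(np.array(tgt)-p)*100).round(2), np.degrees(Rot.from_matrix(R.T@G).as_rotvec()).round(2)
E
python3 - <<'E'
from h import *
from plant import robot, optics
s=robot.read_state(); print(s["t"],s["tool_pos"],s["force"],s["opening"],s["q"])
print(err(robot,[.6537,.2531,.159],106.2))
w=optics.read_camera("wrist"); cv2.imwrite("pics/w1.png",w["frame"][:,:,::-1])
for n,z in (("mid",.19),): print(proj(w,np.array([.6537,.2531,.19])))
E
```

```text
1.55 [0.6566496  0.2508994  0.24848825] [-0.10381014  0.74409268  0.41204437] 0.06513754255903836 [ 2.92104502e-01  4.04040256e-01  1.11256493e+00 -6.08209677e-05
  1.62484409e+00 -1.56190736e+00]
(array([8.95, 0.22, 0.29]), array([ 0.03, -0.  ,  0.01]))
[328.18125111 255.63614168]
```

View pics/w1.png

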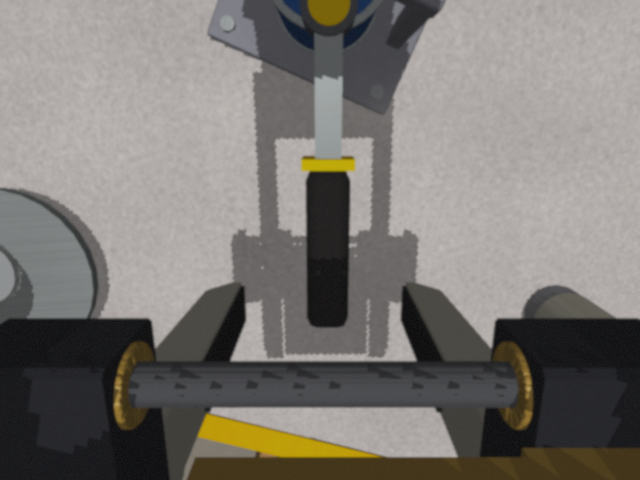

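The wrist view shows the grip upright in the picture, with columns 307–349 and rows 170–327. Its centre is at about (328,249) against the predicted (328,256), so position and heading agree. Next I'll descend and close.

Emit:
{"fn": "jog_arm", "kwargs": {"targets": [[4.5,0.2,0.2,0,0,0,0.3],[9,0.2,0.3,0,0,0,0.3],[9,0.2,0.3,0,0,0,0.6],[9,0.2,0.3,0,0,0,1],[9,0.2,0.3,0,0,0,1]], "squeeze": 25}}

```text
t: 2.22
tool_pos: [0.6602, 0.2475, 0.1599]
orientation: [-1.42, 1.059, 1.41]
force: [1.2, 0.2, 0.3]
opening: 0.0394
```

Emit:
{"fn": "jog_arm", "kwargs": {"targets": [[0,0,0,0,0,0,1],[0,0,0,0,0,0,1]]}}

```text
t: 2.48
tool_pos: [0.6608, 0.2485, 0.1615]
orientation: [-1.42, 1.056, 1.409]
force: [-0.1, 4.8, -0.1]
opening: 0.0242
```

```bash
cat > st.py <<'E'
from h import *
from plant import robot, optics
S0=np.array([.490,.2055]); 
def show():
    s=robot.read_state(); R=Rot.from_rotvec(s["orientation"]).as_matrix(); p=np.array(s["tool_pos"])
    hd=np.degrees(np.arctan2(R[1,2],R[0,2])); d=p[:2]-S0
    f=R.T@np.array(s["force"])
    print("t",round(s["t"],2),"tcp",p.round(4),"zhead",hd.round(2),"tilt",R[2].round(3),"r",np.linalg.norm(d).round(4),"phi",np.degrees(np.arctan2(d[1],d[0])).round(2),"Ftool",f.round(2),"open",round(s["opening"],4),"M",np.round(s["wrist_torque"],2))
if __name__=="__main__": show()
E
python3 st.py; python3 - <<'E'
from h import *
from plant import robot, optics
w=optics.read_camera("wrist"); cv2.imwrite("pics/w2.png",w["frame"][:,:,::-1])
w=optics.read_camera("top"); cv2.imwrite("pics/t2.png",w["frame"][:,:,::-1])
E
python3 st.py
```

```text
t 2.48 tcp [0.6608 0.2485 0.1615] zhead 106.3 tilt [-1.    -0.007 -0.003] r 0.1761 phi 14.13 Ftool [ 0.14 -1.29  4.66] open 0.0242 M [ 0.81 -0.13 -0.33]
t 2.58 tcp [0.6608 0.2484 0.1611] zhead 106.29 tilt [-1.    -0.007 -0.003] r 0.1761 phi 14.11 Ftool [-1.11 -3.35  5.47] open 0.024 M [ 0.9  -0.06 -0.31]
```

View pics/w2.png

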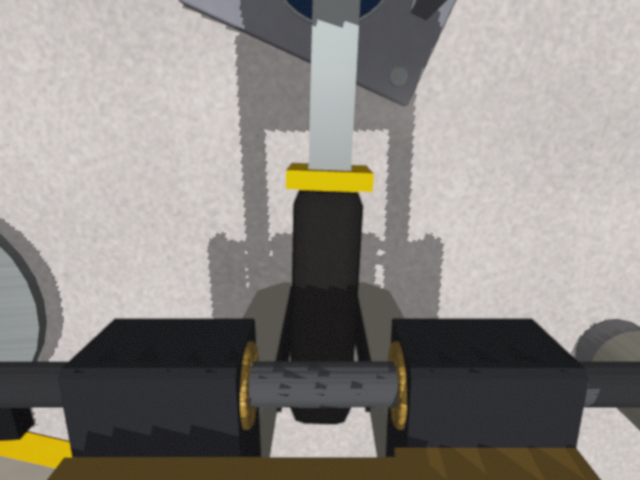

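The jaws hold the grip (opening 24 mm) and a small clockwise pull already shows. I'll start the arc about the screw.

Emit:
{"fn": "jog_arm", "kwargs": {"targets": [[0,0,-0.6,2,0,0,1],[0,0.05,-1.2,4,0,0,1],[0,0.1,-1.8,6,0,0,1],[0,0.17,-2.4,8,0,0,1],[0,0.26,-3.0,10,0,0,1]]}}

```text
t: 3.2
tool_pos: [0.6657, 0.2185, 0.1607]
orientation: [-1.291, 1.153, 1.284]
force: [-7.6, 4.1, 2.1]
opening: 0.024
```

```bash
python3 st.py
```

```text
t 3.2 tcp [0.6657 0.2185 0.1607] zhead 96.16 tilt [-1.    -0.005 -0.001] r 0.1762 phi 4.22 Ftool [-2.13  7.13  4.85] open 0.024 M [ 0.64  1.36 -0.2 ]
```

Emit:
{"fn": "jog_arm", "kwargs": {"targets": [[0,0.05,-0.6,2,0,0,1],[0,0.1,-1.2,4,0,0,1],[0,0.15,-1.8,6,0,0,1],[0,0.25,-2.4,8,0,0,1],[0,0.35,-3.0,10,0,0,1]]}}

```text
t: 3.82
tool_pos: [0.6654, 0.1879, 0.1608]
orientation: [-1.161, 1.238, 1.154]
force: [-3.4, 4.4, 1.4]
opening: 0.024
```

```bash
python3 st.py
```

```text
t 3.83 tcp [0.6654 0.1879 0.1608] zhead 86.03 tilt [-1.    -0.005 -0.   ] r 0.1762 phi -5.73 Ftool [-1.44  3.68  4.2 ] open 0.024 M [ 0.68  0.59 -0.17]
```

Emit:
{"fn": "jog_arm", "kwargs": {"targets": [[0,0.03,-0.3,1,0,0,1],[0,0.06,-0.6,2,0,0,1],[0,0.08,-0.9,3,0,0,1],[0,0.1,-1.2,4,0,0,1]]}}

```text
t: 4.32
tool_pos: [0.6637, 0.1758, 0.1609]
orientation: [-1.108, 1.269, 1.101]
force: [-0.2, 3.0, 1.3]
opening: 0.024
```

```bash
python3 st.py
```

```text
t 4.33 tcp [0.6637 0.1758 0.1609] zhead 81.97 tilt [-1.    -0.005  0.   ] r 0.1762 phi -9.7 Ftool [-1.34  0.61  2.96] open 0.024 M [ 0.55  0.07 -0.15]
```

Emit:
{"fn": "jog_arm", "kwargs": {"targets": [[0,0.01,-0.3,1,0,0,1],[0,0.02,-0.6,2,0,0,1],[0,0.03,-0.9,3,0,0,1],[0,0.05,-1.2,4,0,0,1]]}}

```text
t: 4.82
tool_pos: [0.6613, 0.1639, 0.1608]
orientation: [-1.055, 1.298, 1.049]
force: [-2.8, 4.4, 1.2]
opening: 0.0238
```

```bash
python3 st.py
```

```text
t 4.83 tcp [0.6613 0.1639 0.1608] zhead 77.91 tilt [-1.    -0.005  0.   ] r 0.1762 phi -13.66 Ftool [-1.17  3.68  3.7 ] open 0.0238 M [ 0.66  0.43 -0.1 ]
```

Emit:
{"fn": "jog_arm", "kwargs": {"targets": [[0,0.02,-0.3,1,0,0,1],[0,0.04,-0.6,2,0,0,1],[0,0.06,-0.9,3,0,0,1]]}}

```text
t: 5.2
tool_pos: [0.6588, 0.155, 0.1608]
orientation: [-1.015, 1.319, 1.009]
force: [-0.4, 3.8, 1.8]
opening: 0.0239
```

```bash
python3 st.py
```

```text
t 5.2 tcp [0.6588 0.155  0.1608] zhead 74.85 tilt [-1.    -0.005  0.001] r 0.1762 phi -16.67 Ftool [-1.84  1.4   3.56] open 0.0239 M [0.49 0.21 0.01]
```

Emit:
{"fn": "jog_arm", "kwargs": {"targets": [[0,0.01,-0.3,1,0,0,1],[0,0.03,-0.6,2,0,0,1],[0,0.05,-0.9,3,0,0,1]]}}

```text
t: 5.58
tool_pos: [0.6559, 0.1462, 0.1608]
orientation: [-0.974, 1.339, 0.968]
force: [-0.3, 3.4, 0.7]
opening: 0.0239
```

```bash
python3 st.py
```

```text
t 5.58 tcp [0.6559 0.1462 0.1608] zhead 71.78 tilt [-1.    -0.005  0.001] r 0.1762 phi -19.67 Ftool [-0.71  1.37  3.1 ] open 0.0239 M [ 0.49  0.17 -0.02]
```

Emit:
{"fn": "jog_arm", "kwargs": {"targets": [[0,0.01,-0.3,1,0,0,1],[0,0.03,-0.6,2,0,0,1],[0,0.05,-0.9,3,0,0,1]]}}

```text
t: 5.95
tool_pos: [0.6526, 0.1376, 0.1609]
orientation: [-0.934, 1.358, 0.928]
force: [-0.6, 3.9, 2.0]
opening: 0.0237
```

```bash
python3 st.py
```

```text
t 5.95 tcp [0.6526 0.1376 0.1609] zhead 68.71 tilt [-1.    -0.005  0.001] r 0.1763 phi -22.67 Ftool [-1.96  1.98  3.45] open 0.0237 M [0.44 0.16 0.02]
```

Emit:
{"fn": "jog_arm", "kwargs": {"targets": [[0,0.01,-0.3,1,0,0,1],[0,0.03,-0.6,2,0,0,1]]}}

```text
t: 6.2
tool_pos: [0.6505, 0.1329, 0.1611]
orientation: [-0.906, 1.369, 0.901]
force: [4.2, 12.3, 0.7]
opening: 0.0237
```

```bash
python3 st.py
```

```text
t 6.2 tcp [0.6505 0.1329 0.1611] zhead 66.66 tilt [-1.    -0.005  0.003] r 0.1762 phi -24.35 Ftool [-0.63  1.07 12.96] open 0.0237 M [ 1.79 -0.53  0.05]
```

The pull jumped from 3 N to 13 N at phi −24.4°, so the screw is tight. Next I'll fold about the knuckle pin, at a radius of about 131 mm.

Emit:
{"fn": "jog_arm", "kwargs": {"targets": [[0,0.01,-0.45,2,0,0,1],[0,0.03,-0.91,4,0,0,1],[0,0.07,-1.37,6,0,0,1],[0,0.13,-1.82,8,0,0,1]]}}

```text
t: 6.7
tool_pos: [0.6426, 0.1185, 0.1613]
orientation: [-0.797, 1.411, 0.796]
force: [3.5, 11.1, -0.3]
opening: 0.0237
```

```bash
cat >> st.py <<'E'
    K=S0+.045*np.array([np.cos(np.radians(-24.35)),np.sin(np.radians(-24.35))])
    s=robot.read_state(); d=np.array(s["tool_pos"][:2])-K
    print("knuckle r",np.linalg.norm(d).round(4),"bend",(-24.35-np.degrees(np.arctan2(d[1],d[0]))).round(2))
E
python3 st.py
```

```text
File "st.py", line 10
    K=S0+.045*np.array([np.cos(np.radians(-24.35)),np.sin(np.radians(-24.35))])
IndentationError: unexpected indent
```

```bash
sed -i 's/if __name__=="__main__": show()/if __name__=="__main__":\n    show()/' st.py
python3 st.py;  python3 - <<'E'
from h import *
from plant import robot, optics
for n in ("top","scene"):
    w=optics.read_camera(n); cv2.imwrite(f"pics/{n}3.png",w["frame"][:,:,::-1])
E
```

```text
t 6.7 tcp [0.6426 0.1185 0.1613] zhead 58.64 tilt [-1.    -0.005  0.007] r 0.1757 phi -29.7 Ftool [ 0.39  2.83 11.27] open 0.0237 M [ 1.59 -0.3   0.16]
knuckle r 0.131 bend 7.18
```

View pics/scene3.png

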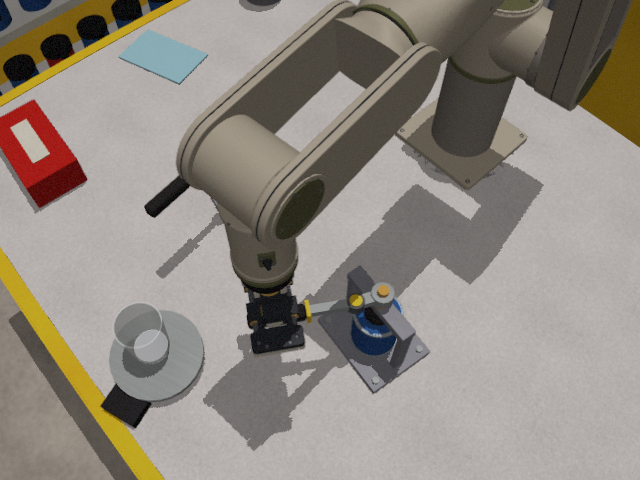

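The bend is about 7° by arm position, and the scene view shows the knuckle at (356,301) starting to fold. I'll go about 12° further.

Emit:
{"fn": "jog_arm", "kwargs": {"targets": [[0,0.02,-0.55,2.4,0,0,1],[0,0.06,-1.1,4.8,0,0,1],[0,0.12,-1.64,7.2,0,0,1],[0,0.2,-2.18,9.6,0,0,1],[0,0.3,-2.72,12,0,0,1]]}}

```text
t: 7.42
tool_pos: [0.6265, 0.0975, 0.1614]
orientation: [-0.634, 1.464, 0.635]
force: [4.6, 8.5, -0.0]
opening: 0.0237
```

```bash
python3 st.py;  python3 - <<'E'
from h import *
from plant import robot, optics
for n in ("wrist","scene"):
    w=optics.read_camera(n); cv2.imwrite(f"pics/{n}4.png",w["frame"][:,:,::-1])
a=cv2.imread("pics/scene4.png"); cv2.imwrite("pics/scene4c.png",cv2.resize(a[260:360,240:440],None,fx=4,fy=4,interpolation=cv2.INTER_CUBIC))
E
```

```text
t 7.42 tcp [0.6265 0.0975 0.1614] zhead 46.57 tilt [-1.    -0.004  0.011] r 0.1741 phi -38.36 Ftool [0.11 2.48 9.35] open 0.0237 M [ 1.16 -0.54  0.36]
knuckle r 0.1308 bend 18.78
```

View pics/scene4c.png

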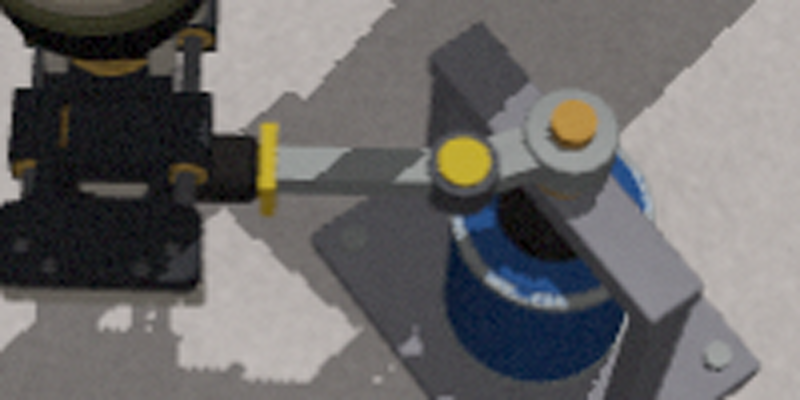

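View pics/wrist4.png

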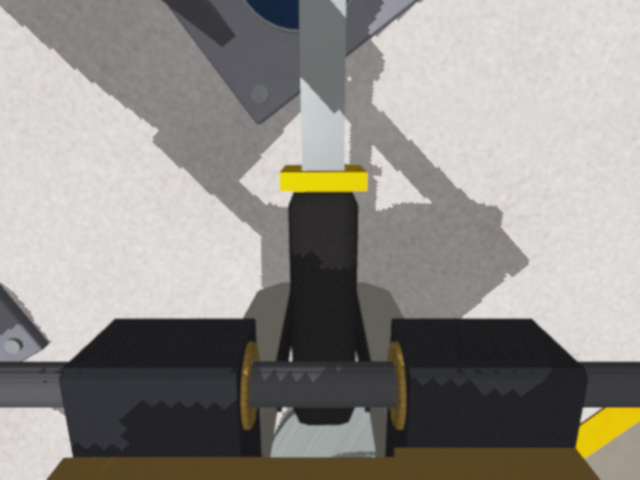

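```bash
python3 - <<'E'
from h import *
from plant import robot, optics
S=optics.read_camera("scene"); g=lambda p:(p[0]/4+240,p[1]/4+260)
cv2.imwrite("pics/x.png",S["frame"][:,:,::-1])
s=atz(S,g((573,122)),.196)[:2];k=atz(S,g((465,161)),.190)[:2]
for zz in(.182,.186):
    e=atz(S,g((282,163)),zz)[:2]; 
    h=lambda a,b:np.degrees(np.arctan2(*(b-a)[::-1]))
    print(s,k,e,np.linalg.norm(k-s),np.linalg.norm(e-k),h(s,k),h(k,e),h(s,k)-h(k,e))
E
python3 st.py
```

```text
[0.49045343 0.2039514 ] [0.53082244 0.18599733] [0.58140548 0.13641228] 0.04418150689723003 0.07083305302445429 -23.977062048131444 -44.429168227659964 20.45210617952852
[0.49045343 0.2039514 ] [0.53082244 0.18599733] [0.58263632 0.13781322] 0.04418150689723003 0.07075581579568052 -23.977062048131444 -42.92116345007845 18.94410140194701
t 7.58 tcp [0.6261 0.0971 0.1613] zhead 46.6 tilt [-1.    -0.004  0.01 ] r 0.174 phi -38.53 Ftool [-0.32  3.08  6.13] open 0.0239 M [ 0.81 -0.22  0.1 ]
knuckle r 0.1309 bend 19.02
```

The arm pose gives a bend of 19.0° and the scene image gives 19–20.5°, so I'll release and lift off.

Emit:
{"fn": "jog_arm", "kwargs": {"targets": [[0,0,0,0,0,0,0.35],[0,0,0,0,0,0,0.35],[0,0,0,0,0,0,0.35]]}}

```text
t: 7.95
tool_pos: [0.626, 0.0966, 0.1611]
orientation: [-0.634, 1.466, 0.634]
force: [-0.6, -0.6, -0.6]
opening: 0.0489
```

```bash
python3 st.py
```

```text
t 7.95 tcp [0.626  0.0966 0.1611] zhead 46.57 tilt [-1.    -0.004  0.009] r 0.1742 phi -38.68 Ftool [ 0.6   0.01 -0.81] open 0.0489 M [-0.08 -0.    0.04]
knuckle r 0.1311 bend 19.2
```

Released with no remaining force. I'll lift, then move back out of the top camera's view.

Emit:
{"fn": "jog_arm", "kwargs": {"targets": [[-3,0,0,0,0,0,0.35],[-6,0,0,0,0,0,0.35],[-9,0,0,0,0,0,0.35],[-12,0,0,0,0,0,0.35]]}}

```text
t: 8.45
tool_pos: [0.6248, 0.0958, 0.282]
orientation: [-0.634, 1.466, 0.634]
force: [0.4, -0.9, 0.2]
opening: 0.0608
```

```bash
python3 st.py;  python3 - <<'E'
from h import *
from plant import robot, optics
for n in ("wrist","scene","top"):
    w=optics.read_camera(n); cv2.imwrite(f"pics/{n}5.png",w["frame"][:,:,::-1])
a=cv2.imread("pics/scene5.png"); cv2.imwrite("pics/scene5c.png",cv2.resize(a[260:360,240:440],None,fx=4,fy=4,interpolation=cv2.INTER_CUBIC))
print(err(robot,[.40,.35,.29],46.6))
E
```

```text
t 8.45 tcp [0.6248 0.0958 0.282 ] zhead 46.54 tilt [-1.    -0.004  0.009] r 0.1738 phi -39.13 Ftool [-0.18 -0.88 -0.4 ] open 0.0608 M [-0.07  0.04  0.06]
knuckle r 0.1308 bend 19.82
(array([-0.86, 33.88,  2.91]), array([-0.05,  0.67,  0.37]))
```

View pics/wrist5.png

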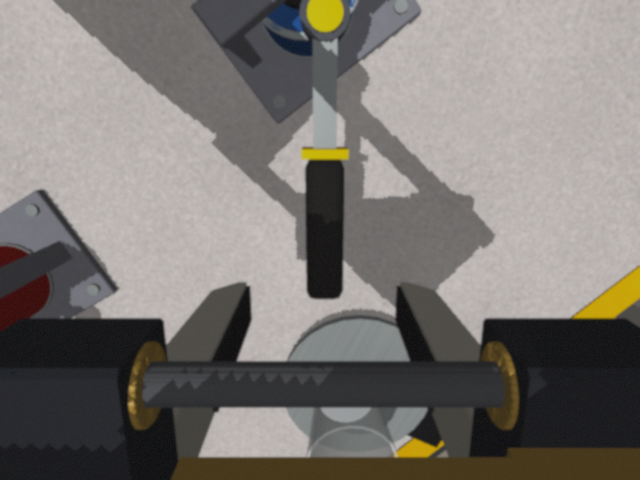

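View pics/top5.png

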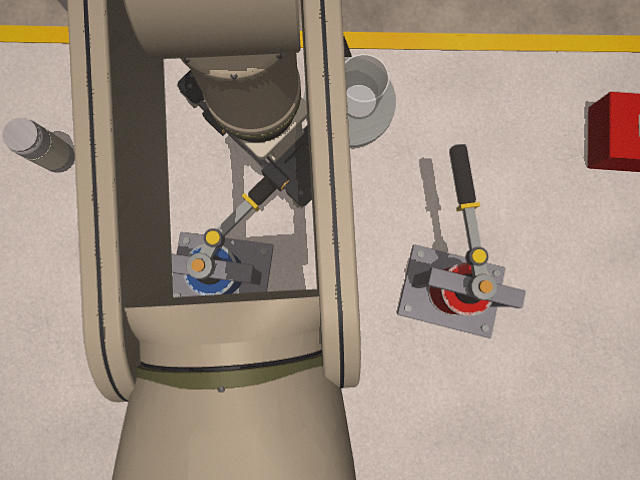

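The top view shows the blue wrench bent at the knuckle (213,237). The red wrench is where it was: screw (486,286), knuckle (479,256). I'll clear the view for a clean measurement.

Emit:
{"fn": "jog_arm", "kwargs": {"targets": [[-1,0,5.5,0,0,0,0.35],[-2,0,11,0,0,0,0.35],[-3,2,16.5,0,0,0,0.35],[-3,6,21,0,0,0,0.35],[-3,10,25,0,0,0,0.35]]}}

```text
t: 9.22
tool_pos: [0.7249, 0.3475, 0.3126]
orientation: [-0.634, 1.466, 0.632]
force: [1.0, 0.3, 0.0]
opening: 0.0603
```

Emit:
{"fn": "jog_arm", "kwargs": {"targets": [[0,5,2,0,0,0,0.35],[0,10,4,0,0,0,0.35],[0,15,6,0,0,0,0.35],[0,20,8,0,0,0,0.35],[0,20,8,0,0,0,0.35]]}}

```text
t: 9.85
tool_pos: [0.6312, 0.5477, 0.3077]
orientation: [-0.64, 1.469, 0.637]
force: [-0.1, -0.0, -0.4]
opening: 0.0602
```

```bash
python3 st.py;  python3 - <<'E'
from h import *
from plant import robot, optics
for n in ("scene","top"):
    w=optics.read_camera(n); cv2.imwrite(f"pics/{n}6.png",w["frame"][:,:,::-1])
a=cv2.imread("pics/scene6.png"); cv2.imwrite("pics/scene6c.png",cv2.resize(a[260:380,230:430],None,fx=4,fy=4,interpolation=cv2.INTER_CUBIC))
a=cv2.imread("pics/top6.png"); cv2.imwrite("pics/top6c.png",cv2.resize(a[150:300,160:340],None,fx=4,fy=4,interpolation=cv2.INTER_CUBIC))
E
```

```text
t 9.85 tcp [0.6312 0.5477 0.3077] zhead 46.86 tilt [-1.    -0.004  0.004] r 0.3702 phi 67.57 Ftool [ 0.45  0.04 -0.08] open 0.0602 M [-0.06 -0.02  0.01]
knuckle r 0.3744 bend -98.82
```

View pics/scene6c.png

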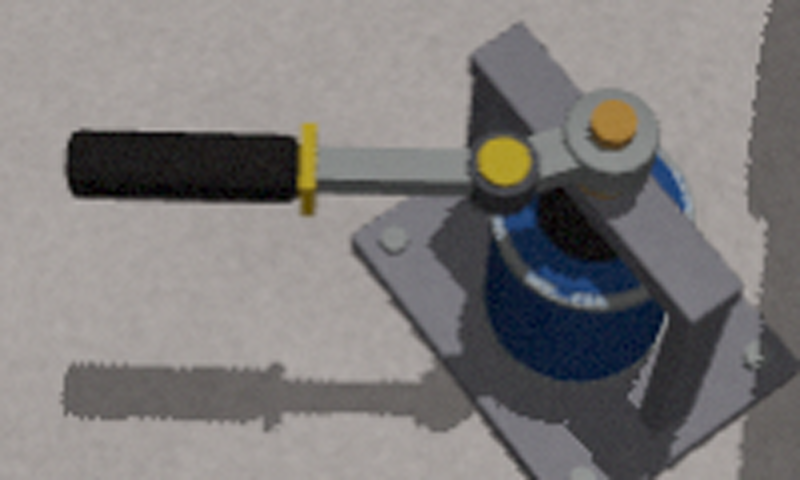

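View pics/top6c.png

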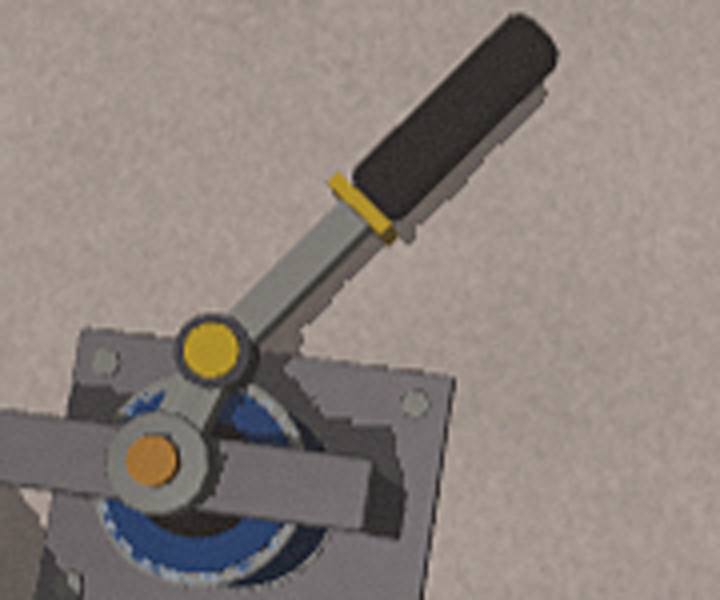

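```bash
python3 - <<'E'
from h import *
from plant import robot, optics
T=optics.read_camera("top");S=optics.read_camera("scene")
P={}
for n,a,b in [("far",(537,34),(76,162)),("near",(379,197),(298,166)),("knuckle",(211,350),(503,161)),("screw",(152,461),(613,122))]:
    x=tri([T,S],[(a[0]/4+160,a[1]/4+150),(b[0]/4+230,b[1]/4+260)]); P[n]=x[:2]; print(n,x.round(4))
h=lambda a,b:np.degrees(np.arctan2(*(P[b]-P[a])[::-1]))
P["mid"]=(P["far"]+P["near"])/2
print(np.linalg.norm(P["mid"]-P["knuckle"]),h("screw","knuckle"),h("knuckle","mid"),h("near","far"))
print("bend",h("screw","knuckle")-h("knuckle","mid"))
k=np.array([.490,.2055])+.045*np.array([np.cos(np.radians(24.35)),-np.sin(np.radians(24.35))]);d=P["mid"]-k
print("bend2",-24.35-np.degrees(np.arctan2(d[1],d[0])))
E
```

```text
far [0.6525 0.0712 0.1809]
near [0.5891 0.1296 0.1797]
knuckle [0.5307 0.1864 0.1905]
screw [0.4897 0.2048 0.1962]
0.1245000754703605 -24.13994657063544 -43.67969160162951 -42.646346107772544
bend 19.539745030994066
bend2 19.585095623929845
```

```bash
python3 - <<'E'
from plant import robot, ticket
s=robot.read_state(); print(s["t"],abs(s["dq"]).max())
print(ticket.close_job())
E
```

```text
10.05 0.015963335697403314
the job is handed in; nothing more can be done
None
```

The blue tin's clamp is tight, its wrench has tripped at the knuckle with the handle bent about 19.5°, and the job is handed in. It took about 10 s of the 37 s allowed.

- **Tightening:** I gripped the blue wrench's handle with 25 N and swung it clockwise about the screw. The sideways pull stayed at about 3–5 N until it jumped to 13 N at the stop. The screw turned about 40° (0.70 rad).
- **Bending:** I then swung the handle on about the knuckle pin, stopping well short of the 0.8 rad end stop. After that I opened the gripper and moved the arm clear.
- **Final checks:** Two-camera triangulation put the bend at 19.5°, with the knuckle-to-grip distance at 124.5 mm against the 125 mm given. The arm's own position had given 19.0–19.2°, and an earlier single-camera reading gave 19–20.5°. The force on the released tool was about zero.
- **Red wrench:** It looked unmoved in the top view, but I did not measure it.
- **What disagreed:** The gripper closed about 6–8 mm from where I commanded it. The grasp was therefore about 6 mm further out on the grip than its middle, and the handle was nudged a degree or two clockwise, in the wanted direction.

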